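# Key and seat a desk lamp's cover plate

### The arm

A 7-joint arm with a two-finger parallel gripper is mounted at the origin on the work surface. World frame = base frame: x ahead of the robot, y to its left, z up, the work surface at z = 0. Lengths are in m, angles in rad, forces in N, time in s.
With the tool pointing down it reaches from about 0.4 to 0.875 m from the base axis. Payload 19.3 kg.
Tool frame: the origin (TCP) lies between the finger pads; the fingertips stand bot.tip_extent ahead of it and the grasp point (between the pads) lies 6 mm ahead of it (bot.tip_extent is the distance from the TCP to the fingertips, in m); z points along the fingers, y is the direction in which the jaws open and shut (so a half turn about z gives the same grasp; the last joint's range is limited). The gripper opens to 85 mm and grips with 20 to 120 N. Pads are 22 mm wide; open, the fingers measure 114 mm over their backs; the gripper's body (76 mm by 85 mm) begins 54 mm behind the grasp point. The pads swing forward as they close: fully open they stand 13 mm farther back than shut.
Start: joints at [1.258, 0.521, -0.036, 1.599, 0.021, 1.021, -0.113], TCP at [0.15, -0.607, 0.256] pointing down, gripper open.
Joint ranges: [-2.91, 2.91], [-0.3, 2.13], [-1.5, 1.42], [0.17, 2.43], [-1.26, 4.41], [0.16, 1.93], [-2.52, 2.52]. Speed limits (rad/s): [1.89, 1.89, 2.39, 2.39, 3.01, 3.01, 3.01].

### API

Orientations are given as a unit quaternion [x, y, z, w].
In Python, from rig import bot gives the robot as it stands.
- The arm moves only by the tool play_rows, never from a script. Its argument "moves" is a list of rows, each a list of 7 numbers: the shift along the tool's x, y, z in mm, then the turn, a rotation vector about the tool's x, y, z in rad, then the finger opening in mm, from 0 to 85.4. A call has 1 to 12 rows; each row shifts and turns the commanded pose from where the row before left it, along the tool's axes as they then stand; what a row does not reach is not made up. A row lasts 1/10 s, in which the tool goes at most 50 mm and 8.59 degrees, less where a joint would pass 70% of its speed; a pose out of reach is approached as far as the arm can. A call with a gripper value outside its range is refused whole. The fingers move at their own pace and stop on an object; "squeeze" is the grip in N (left out, the last holds). Time passes only in rows, so rows that do not move let the fingers close. It gives the time, the measured TCP pose, the force and the opening at its end, in the units of the state.
- bot.sense(): the state, without advancing time (a new reading comes with each control period).
- bot.capture(name): name is "side" or "top" or "wrist"; returns a dict with "pixels" (480x640x3 uint8, red, green, blue), "intrinsics" (3x3 intrinsics, pixels), "xyz" and "rotation" of the camera in the world. Camera axes: x right, y down, z forward; pixel columns grow to the right and rows downward; lengths in m; the calibration is good to about 2 mm. The wrist camera is an equidistant fisheye: a pixel r from the principal point sees the ray r / f radians off the axis. A picture is of the moment at which its call begins. There is no depth.
- bot.close_job(): hands the job in, once; it reports no verdict.
Trained networks look in a picture, given as the dict that the camera call returned (one of the last four; its "shot" number tells which), for a name from the list of things; names that differ only in an ending like _2 or _b are one class to them, and where a whole thing is asked for, a point or a joint stands for the part that bears it (a point fixed in the world has none). Each returns a list of dicts, best first, with "confidence" (0 to 1); they miss things now and then, are a little off and sometimes report something else, mostly with a low value. They report only what shows in the picture. A call takes as long as a camera call. They do not tell look-alikes from the thing itself.
- bot.search_frame(picture, label): "rect" ([left, top, right, bottom] in pixels, round what is visible of it).
The state is a dict: "time": time; "joint_pos": joint angles; "joint_velocities": joint speeds; "effort": joint torques, N m; "ee_pos": TCP position; "tcp_rot": TCP orientation; "contact_force": force on the tool from outside, world axes, zero at the start; "torque": the same for the moment, N m; "grip_width": finger opening in m.
Only numpy, scipy, OpenCV 4.12 (cv2) and the standard library are available. Lean on these libraries where they do the work, as an engineer would, in place of code of your own. Each camera call takes 0.05 s, during which the arm holds its last target.

### The job

The desk lamp is being put together: its round white cover plate lies loosely on the spring catches of the dark weighted foot, turned the wrong way. With a fingertip, push the arm socket round until the notch in the plate's rim stands over the foot's locating pin, then press the plate down until it is fully home, flat on the foot all round. Only push and press: do not lift the plate off, and leave the other lamp parts and the things on the desk where they are.

Things in the scene. Friction and masses are not known exactly. Their poses are not given: they have to be found in the camera images.
- foot: the lamp's dark cast foot, a round weight of 176 mm diameter and 24 mm height that stays put on the desk; origin in the centre of its underside, z up, its x axis points at the locating pin. Its flat top has a central recess (92 mm across) with four spring balls on which the loose plate rests
- pin_tip (a point): tip of the locating pin, a bright steel stub 12 mm in diameter with a bevelled tip (8 mm flat), standing 4.5 mm above the foot's top, 79 mm from the foot's centre; its outer part shows beyond the plate's rim
- cover: the white cover plate: flat disc 152 mm in diameter, 5 mm thick, about 0.24 kg, with a spigot underneath (90 mm across, 8 mm deep) that centres it in the foot's recess with 1 mm of play; origin in the centre of the disc's underside, z up, x axis points at the notch. Loose, it turns easily either way (about 1 N on the socket); it can go home only with the notch over the pin
- plate_top (a point): centre of the disc's upper face, where to press. Loose on the catches it is about 35 mm above the desk; fully home 29 mm (underside on the foot's top, 24 mm). Going home takes about 5 to 15 N here, gives way as the catches snap, then meets the solid foot; the catches then hold it
- notch (a point): middle of the notch in the plate's rim, an opening 18 mm wide and 6 mm deep; the point lies 79 mm from the plate's centre, 2.5 mm above its underside, and comes over the pin when the plate is aligned (the bevels forgive about 4 degrees, 5 mm at the rim)
- socket_top (a point): top centre of the arm socket on the plate: an upright round collar 26 mm in diameter, 24 mm high above the disc's upper face, with a hole in its top and a small screw on its outward side, 52 mm from the plate's centre, exactly opposite the notch
- lamp_arm: bystander: the folded white double-tube lamp arm with springs, lying, 400 x 90 x 38 mm; origin under one tube pair
- lamp_shade: bystander: white bell-shaped lamp shade standing on its rim, 149 mm wide, 132 mm high; origin in the centre of its underside
- clamp_knob: bystander: round black knob, 34 mm wide, 30 mm high with its stud pointing up, near the foot; origin in the centre of its underside
- hex_key: bystander: small steel L-shaped hex key, 88 x 24 x 6 mm, lying near the foot; origin near its middle
- candle_cup: bystander: white ceramic candle cup, 62 mm wide, 62 mm high, near the foot; origin in the centre of its underside
- screwdriver: bystander: black-handled screwdriver, 190 mm long, 26 mm thick, lying; origin at its middle
- succulent: bystander: small succulent in a white pot, 76 mm wide, about 110 mm high; origin in the centre of its underside
Things that resemble listed ones, but are neither listed nor needed, are in the scene too. Of the things that look like the foot, the largest one is meant.

How it is judged:
By the outcome, as a careful person would: the job done as asked, in the order asked, and still so for the second after the job is handed in, with the robot touching nothing.
It also fails if it takes over 51 s, if anything falls off the work surface, if the arm or the gripper's body presses on something with over 40 N, if the wrist force passes 120 N, or if a joint passes its speed limit or range.

## Working session

There is one attempt and no reset: what is moved stays moved. The work goes in short steps, Python scripts to look and compute and a tool call to move; the robot and the scene stay as the last step left them, time stands still between calls to the robot, and variables do not carry over. Pictures are saved under pics/ and viewed, and the job is handed in when it is done.

Besides the shell and the picture viewer there is one more tool, called after "Request:" as name(argument=value, ...), one argument or row to a line, values as JSON. play_rows: Moves the arm, as the interface text tells. Its arguments: {"type":"object","properties":{"moves":{"type":"array"},"squeeze":{"type":"number"}},"required":["moves"]}

```bash
mkdir -p pics; ls; python3 - <<'E'
from rig import bot
import cv2,json,numpy as np
s=bot.sense();print({k:np.round(v,3).tolist() for k,v in s.items()},bot.tip_extent)
for n in ["side","top","wrist"]:
    p=bot.capture(n);cv2.imwrite(f"pics/{n}0.png",p["pixels"][...,::-1])
    print(n,np.round(p["intrinsics"],1).tolist(),np.round(p["xyz"],3).tolist(),np.round(p["rotation"],4).tolist(),p["shot"])
    for l in ["foot","cover","pin_tip","notch","socket_top","plate_top"]:
        print(l,[(np.round(d["rect"]).tolist(),round(d["confidence"],2)) for d in bot.search_frame(p,l)])
E
```

```text
pics
{'time': 0.0, 'joint_pos': [1.258, 0.522, -0.036, 1.6, 0.021, 1.021, -0.113], 'joint_velocities': [-0.001, 0.001, -0.001, -0.0, 0.0, 0.0, -0.0], 'effort': [0.001, -92.71, 1.98, -36.994, 0.018, 0.008, -0.0], 'ee_pos': [0.15, -0.606, 0.256], 'tcp_rot': [0.993, 0.121, -0.0, -0.001], 'contact_force': [0.461, 0.434, 0.282], 'torque': [-0.004, 0.025, 0.072], 'grip_width': 0.086} 0.025
side [[612.7, 0.0, 321.8], [0.0, 612.7, 235.1], [0.0, 0.0, 1.0]] [0.525, 1.024, 0.972] [-0.0477, 0.9079, -0.4163, 0.0117] 1
foot [([202.0, 290.0, 265.0, 345.0], 0.95), ([333.0, 218.0, 388.0, 258.0], 0.71), ([307.0, 282.0, 391.0, 343.0], 0.59), ([366.0, 328.0, 401.0, 374.0], 0.26), ([306.0, 339.0, 314.0, 355.0], 0.16)]
cover [([314.0, 278.0, 388.0, 326.0], 0.62)]
pin_tip [([307.0, 288.0, 392.0, 344.0], 0.75), ([200.0, 291.0, 266.0, 346.0], 0.64), ([330.0, 216.0, 387.0, 262.0], 0.57)]
notch [([314.0, 272.0, 388.0, 328.0], 0.7), ([287.0, 272.0, 301.0, 286.0], 0.43)]
socket_top [([312.0, 275.0, 386.0, 327.0], 0.87)]
plate_top [([314.0, 270.0, 387.0, 334.0], 0.9)]
top [[460.2, 0.0, 316.7], [0.0, 460.2, 239.4], [0.0, 0.0, 1.0]] [0.44, 0.004, 1.112] [0.7142, -0.6953, 0.0608, -0.0525] 2
foot [([217.0, 236.0, 294.0, 308.0], 0.91), ([324.0, 251.0, 382.0, 308.0], 0.75), ([213.0, 147.0, 267.0, 203.0], 0.58), ([219.0, 240.0, 289.0, 305.0], 0.25)]
cover [([223.0, 239.0, 287.0, 306.0], 0.6)]
pin_tip [([325.0, 250.0, 380.0, 306.0], 0.82), ([218.0, 234.0, 294.0, 311.0], 0.77), ([213.0, 150.0, 269.0, 203.0], 0.61)]
notch [([221.0, 239.0, 289.0, 306.0], 0.97)]
socket_top [([222.0, 242.0, 284.0, 301.0], 0.69)]
plate_top []
wrist [[371.6, 0.0, 320.6], [0.0, 371.6, 238.8], [0.0, 0.0, 1.0]] [0.225, -0.588, 0.373] [0.7783, -0.6092, -0.0937, 0.1196] 3
foot []
cover []
pin_tip []
notch []
socket_top []
plate_top []
```

View images.

```bash
python3 - <<'E'
import cv2
t=cv2.imread("pics/top0.png");s=cv2.imread("pics/side0.png")
cv2.imwrite("pics/topc.png",cv2.resize(t[225:320,205:310],None,fx=6,fy=6,interpolation=cv2.INTER_CUBIC))
cv2.imwrite("pics/sidec.png",cv2.resize(s[260:355,290:410],None,fx=6,fy=6,interpolation=cv2.INTER_CUBIC))
E
```

```text
(no output)
```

View pics/top0.png

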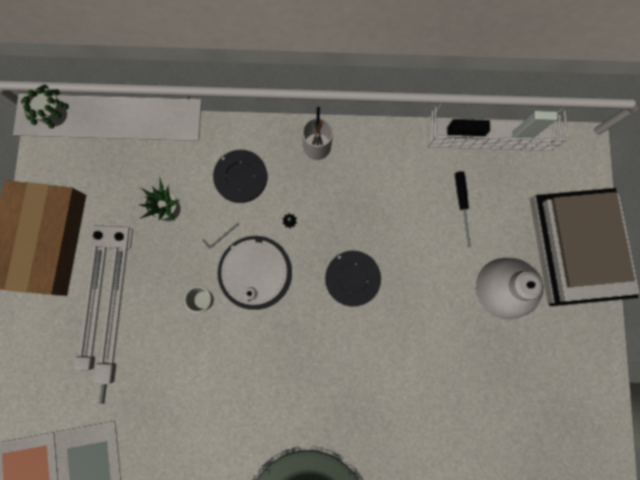

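View pics/side0.png

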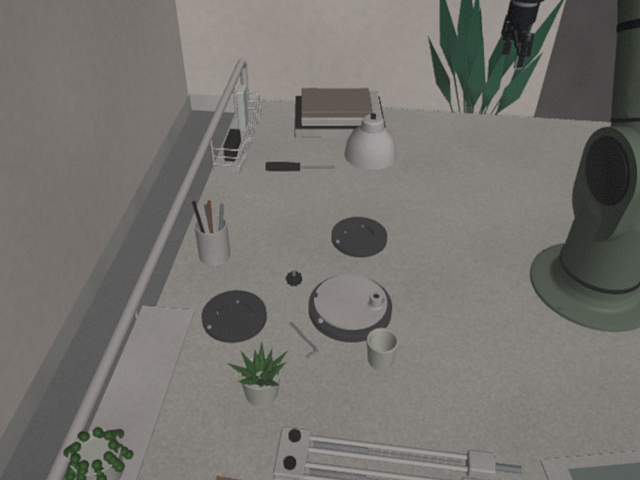

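View pics/topc.png

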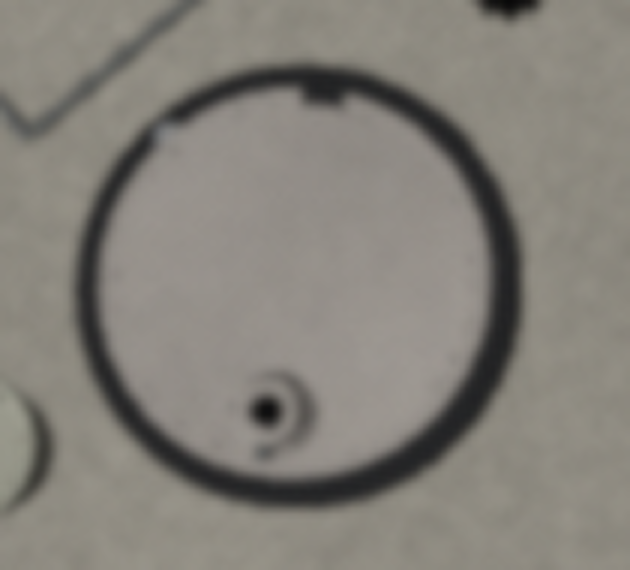

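View pics/sidec.png

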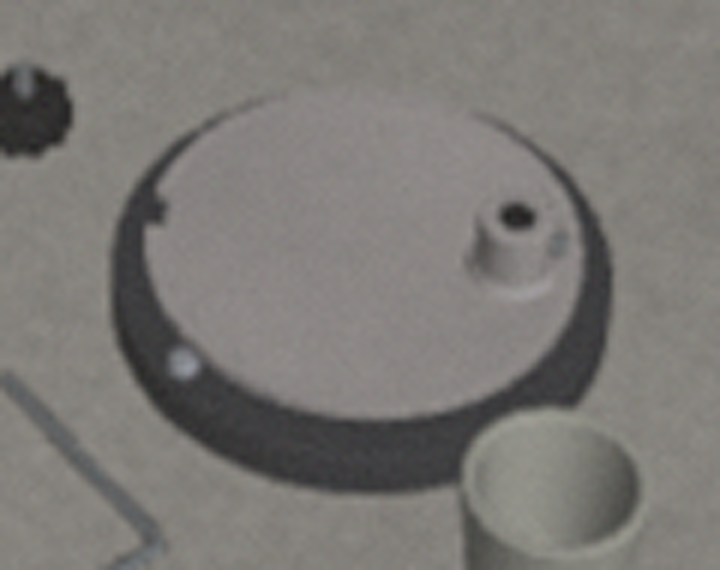

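```bash
cat > h.py <<'E'
import numpy as np,cv2
from scipy.spatial.transform import Rotation as R
def onplane(p,uv,z):
    K=np.array(p["intrinsics"]);d=np.array(p["rotation"])@np.array([(uv[0]-K[0,2])/K[0,0],(uv[1]-K[1,2])/K[1,1],1])
    o=np.array(p["xyz"]);return o+d*(z-o[2])/d[2]
def proj(p,X):
    K=np.array(p["intrinsics"]);c=np.array(p["rotation"]).T@(np.array(X)-p["xyz"])
    return K[:2,:2]@(c[:2]/c[2])+K[:2,2]
E
python3 - <<'E'
from rig import bot
from h import *
T=bot.capture("top");S=bot.capture("side")
pts={"pin":((232.2,247.2),(320.5,320.3),.0285),"notch":((258.8,240.8),(315.8,294.7),.033),"sock":((249.3,293.3),(376.3,296),.059)}
for k,(a,b,z) in pts.items(): print(k,onplane(T,a,z).round(4),onplane(S,b,z).round(4))
# ellipse fit of white disc in top
import cv2
for P,z,name,box in((T,.035,"t",(205,225,310,320)),(S,.035,"s",(290,260,410,355))):
    g=cv2.cvtColor(P["pixels"],cv2.COLOR_RGB2GRAY)
    x0,y0,x1,y1=box
    m=(g[y0:y1,x0:x1]<75).astype(np.uint8)
    cs,_=cv2.findContours(m,cv2.RETR_CCOMP,cv2.CHAIN_APPROX_NONE)
    for c in sorted(cs,key=len)[-2:]:
        W=np.array([onplane(P,(q[0][0]+x0,q[0][1]+y0),z)[:2] for q in c])
        A=np.c_[2*W,np.ones(len(W))];s=np.linalg.lstsq(A,(W**2).sum(1),rcond=None)[0]
        print(name,len(c),s[:2].round(4),np.sqrt(s[2]+s[0]**2+s[1]**2).round(4))
E
```

```text
Traceback (most recent call last):
  File "h.py", line 4, in onplane
    K=np.array(p["intrinsics"]);d=np.array(p["rotation"])@np.array([(uv[0]-K[0,2])/K[0,0],(uv[1]-K[1,2])/K[1,1],1])
                                  ~~~~~~~~~~~~~~~~~~~~~~~^~~~~~~~~~~~~~~~~~~~~~~~~~~~~~~~~~~~~~~~~~~~~~~~~~~~~~~~~~
ValueError: matmul: Input operand 1 has a mismatch in its core dimension 0, with gufunc signature (n?,k),(k,m?)->(n?,m?) (size 3 is different from 4)
```

```bash
sed -i 's/np.array(p\["rotation"\])/R.from_quat(p["rotation"]).as_matrix()/g' h.py
python3 - <<'E'
from rig import bot
from h import *
T=bot.capture("top");S=bot.capture("side")
pts={"pin":((232.2,247.2),(320.5,320.3),.0285),"notch":((258.8,240.8),(315.8,294.7),.033),"sock":((249.3,293.3),(376.3,296),.059)}
for k,(a,b,z) in pts.items(): print(k,onplane(T,a,z).round(4),onplane(S,b,z).round(4))
for P,z,name,box in((T,.035,"t",(205,225,310,320)),(S,.035,"s",(290,260,410,355))):
    g=cv2.cvtColor(P["pixels"],cv2.COLOR_RGB2GRAY)
    x0,y0,x1,y1=box
    m=(g[y0:y1,x0:x1]<75).astype(np.uint8)
    cs,_=cv2.findContours(m,cv2.RETR_CCOMP,cv2.CHAIN_APPROX_NONE)
    for c in sorted(cs,key=len)[-2:]:
        W=np.array([onplane(P,(q[0][0]+x0,q[0][1]+y0),z)[:2] for q in c])
        A=np.c_[2*W,np.ones(len(W))];s=np.linalg.lstsq(A,(W**2).sum(1),rcond=None)[0]
        print(name,len(c),s[:2].round(4),np.sqrt(s[2]+s[0]**2+s[1]**2).round(4))
E
```

```text
pin [0.5911 0.1937 0.0285] [0.5907 0.1977 0.0285]
notch [0.6075 0.1309 0.033 ] [0.6072 0.1319 0.033 ]
sock [0.4823 0.1438 0.059 ] [0.4814 0.1462 0.059 ]
t 20 [0.4658 0.2454] 0.0133
t 392 [0.5336 0.1382] 0.0819
s 45 [0.6574 0.091 ] 0.0164
s 294 [0.5345 0.1566] 0.0817
```

The foot meant is the one carrying the white plate at top-image (256,272). It is about 72 px wide, against about 55 px for the bare discs at (241,176) and (353,278). The enlarged crops show the pin at (232,247), the notch at (259,241) and the socket at (249,293), so the plate needs about 50° counter-clockwise. I'll move to hover and look with the wrist camera.

Request:
play_rows(
  moves=[
    [20,-8,-5,0,0,0,0],
    [45,-17,-5,0,0,0,0],
    [47,-17,-5,0,0,0,0],
    [47,-17,-5,0,0,0,0],
    [47,-17,-5,0,0,0,0],
    [47,-17,-5,0,0,0,0],
    [47,-17,-5,0,0,0,0],
    [40,-22,-5,0,0,0,0],
    [30,-32,0,0,0,0,0],
    [10,-46,0,0,0,0,0],
    [10,-46,0,0,0,0,0],
    [10,-46,0,0,0,0,0],
  ],
  squeeze=20,
)

```text
time: 2.45
ee_pos: [0.4647, -0.2161, 0.2962]
tcp_rot: [0.993, 0.121, 0.0, 0.0]
contact_force: [0.7, 0.1, -0.1]
grip_width: 0.0002
```

Request:
play_rows(
  moves=[
    [10,-46,0,0,0,0,0],
    [10,-46,0,0,0,0,0],
    [10,-46,0,0,0,0,0],
    [10,-46,0,0,0,0,0],
    [9,-46,0,0,0,0,0],
    [5,-40,0,0,0,0,0],
    [0,-30,0,0,0,0,0],
    [0,-20,0,0,0,0,0],
    [0,-5,0,0,0,0,0],
    [0,0,0,0,0,0,0],
  ],
)

```text
time: 3.45
ee_pos: [0.4393, 0.1106, 0.2963]
tcp_rot: [0.993, 0.122, 0.0, 0.0]
contact_force: [-0.1, -0.5, -1.0]
grip_width: 0.0
```

```bash
python3 - <<'E'
from rig import bot
import cv2,numpy as np
s=bot.sense();print({k:np.round(s[k],3).tolist() for k in("time","joint_pos","ee_pos","tcp_rot","contact_force","grip_width")})
p=bot.capture("wrist");cv2.imwrite("pics/w1.png",p["pixels"][...,::-1]);print(p["xyz"],p["rotation"])
E
```

```text
{'time': 3.45, 'joint_pos': [-0.047, 0.216, -0.386, 1.967, 0.098, 0.976, -1.807], 'ee_pos': [0.439, 0.111, 0.296], 'tcp_rot': [0.993, 0.122, 0.0, 0.0], 'contact_force': [-0.13, -0.54, -1.022], 'grip_width': 0.0}
[0.51358194 0.12979324 0.41311827] [ 0.77863974 -0.60882272 -0.0935724   0.1195795 ]
```

View pics/w1.png

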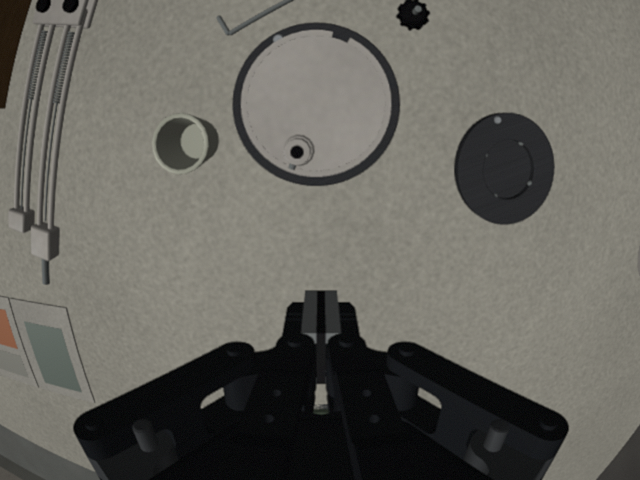

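```bash
cat >> h.py <<'E'
def won(p,uv,z):
    K=np.array(p["intrinsics"]);d=np.array([(uv[0]-K[0,2])/K[0,0],(uv[1]-K[1,2])/K[1,1]]);t=np.hypot(*d)
    v=np.r_[d/t*np.sin(t),np.cos(t)];v=R.from_quat(p["rotation"]).apply(v);o=np.array(p["xyz"]);return o+v*(z-o[2])/v[2]
def wproj(p,X):
    K=np.array(p["intrinsics"]);c=R.from_quat(p["rotation"]).inv().apply(np.array(X)-p["xyz"])
    t=np.arctan2(np.hypot(c[0],c[1]),c[2]);u=c[:2]/np.hypot(c[0],c[1])*t
    return u*K[0,0]+K[:2,2]
def circ(W):
    W=np.asarray(W);A=np.c_[2*W,np.ones(len(W))];s=np.linalg.lstsq(A,(W**2).sum(1),rcond=None)[0]
    return s[:2],np.sqrt(s[2]+s[0]**2+s[1]**2)
E
python3 - <<'E'
from rig import bot
from h import *
p=bot.capture("wrist")
im=p["pixels"][...,::-1][10:200,220:410]
cv2.imwrite("pics/w1c.png",cv2.resize(im,None,fx=3.15,fy=3.15,interpolation=cv2.INTER_CUBIC)[:600])
E
```

```text
(no output)
```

View pics/w1c.png

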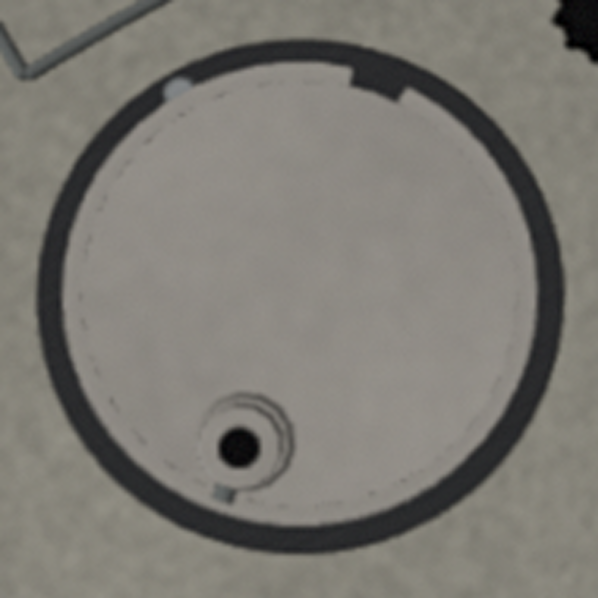

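```bash
python3 - <<'E'
from rig import bot
from h import *
p=bot.capture("wrist")
o=lambda x,y:(220+x/3.15,10+y/3.15)
pin=won(p,o(178,88),.0285);n=won(p,o(380,80),.0345);s=won(p,o(240,447),.059)
print("pin,notch,sock",pin.round(4),n.round(4),s.round(4))
W=[won(p,o(*q),.035)[:2] for q in [(62,290),(300,524),(537,290),(300,62),(130,456),(470,456),(100,170),(500,170)]]
print("plate",circ(W))
W=[won(p,o(*q),.024)[:2] for q in [(38,300),(300,552),(563,296),(300,40),(113,474),(490,474)]]
print("foot",circ(W))
c,_=circ(W)
for k,v in(("pin",pin),("notch",n),("sock",s)): d=v[:2]-c;print(k,np.hypot(*d),np.degrees(np.arctan2(d[1],d[0])))
d=n-s;print(np.degrees(np.arctan2(d[1],d[0])),np.hypot(d[0],d[1]))
E
```

```text
pin,notch,sock [0.5937 0.1943 0.0285] [0.6097 0.1314 0.0345] [0.4839 0.1449 0.059 ]
plate (array([0.5353914 , 0.13952162]), np.float64(0.07604488236787572))
foot (array([0.53552736, 0.13934664]), np.float64(0.08681158002043254))
pin 0.07997471226171819 43.37827652790873
notch 0.07457885427632974 -6.105613517747801
sock 0.05188191642381407 173.88596114055719
-6.109070106467576 0.12646077036933603
```

Request:
play_rows(
  moves=[
    [20,-20,20,0,0,0,0],
    [21,-20,40,0,0,0,0],
    [10,-10,45,0,0,0,0],
    [0,0,45,0,0,0,0],
    [0,0,30,0,0,0,0],
    [0,0,20,0,0,0,0],
    [0,0,15,0,0,0,0],
    [0,0,10,0,0,0,0],
    [0,0,5,0,0,0,0],
    [0,0,0,0,0,0,0],
  ],
)

```text
time: 4.6
ee_pos: [0.4769, 0.1709, 0.066]
tcp_rot: [0.993, 0.121, -0.0, 0.0]
contact_force: [-0.3, -0.7, 0.3]
grip_width: 0.0
```

```bash
python3 - <<'E'
from rig import bot
from h import *
s=bot.sense();print({k:np.round(s[k],4).tolist() for k in("time","ee_pos","tcp_rot","contact_force")},bot.tip_extent)
p=bot.capture("wrist");im=p["pixels"][...,::-1];cv2.imwrite("pics/w2.png",im)
p=bot.capture("side");cv2.imwrite("pics/s2.png",cv2.resize(p["pixels"][...,::-1][230:370,290:450],None,fx=4,fy=4,interpolation=cv2.INTER_CUBIC))
E
```

```text
{'time': 4.6, 'ee_pos': [0.4769, 0.1709, 0.066], 'tcp_rot': [0.9927, 0.1208, -0.0001, 0.0001], 'contact_force': [-0.3067, -0.7425, 0.3279]} 0.025
```

View pics/w2.png

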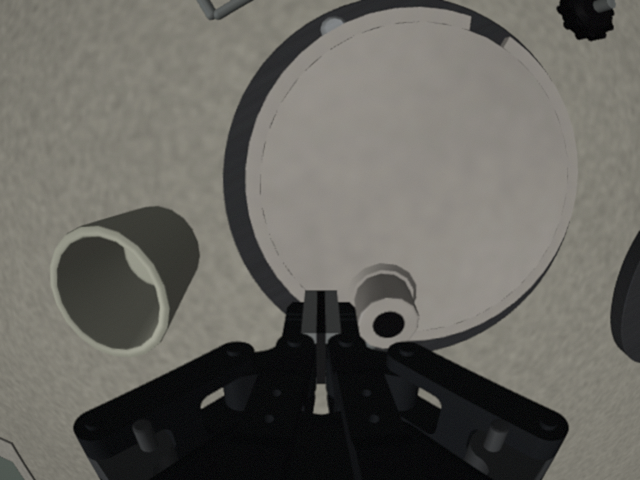

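View pics/s2.png

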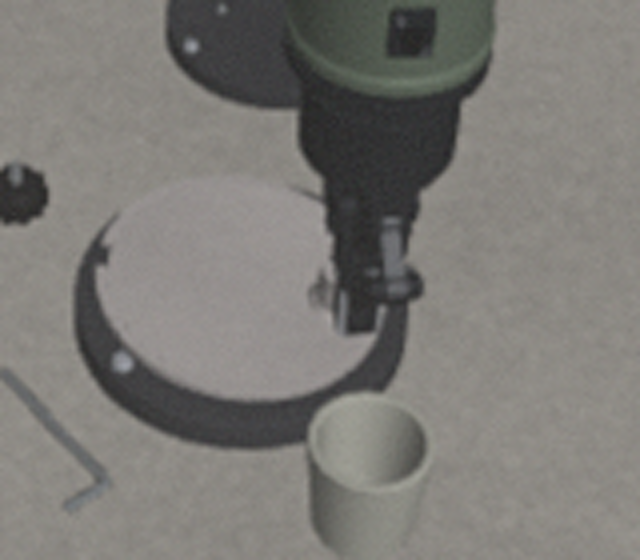

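Request:
play_rows(
  moves=[
    [-0.7,2,0,0,0,0,0],
    [-0.7,2,0,0,0,0,0],
    [-0.7,2,0,0,0,0,0],
    [-0.8,2.2,0,0,0,0,0],
    [-0.7,2.2,0,0,0,0,0],
    [-0.6,2.2,0,0,0,0,0],
    [-0.5,2.2,0,0,0,0,0],
    [-0.4,2.3,0,0,0,0,0],
    [-0.3,2.3,0,0,0,0,0],
    [-0.2,2.3,0,0,0,0,0],
    [0,0,0,0,0,0,0],
  ],
)

```text
time: 5.8
ee_pos: [0.476, 0.1488, 0.0662]
tcp_rot: [0.993, 0.121, -0.0, -0.0]
contact_force: [-2.7, 3.1, 2.4]
grip_width: -0.0003
```

```bash
python3 - <<'E'
from rig import bot
from h import *
p=bot.capture("wrist");im=p["pixels"][...,::-1];cv2.imwrite("pics/w3.png",im)
E
```

```text
(no output)
```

View pics/w3.png

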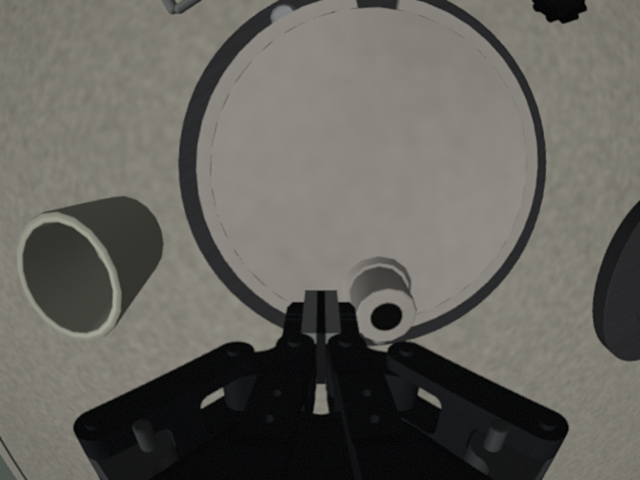

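```bash
cat > a.py <<'E'
import sys
from rig import bot
from h import *
p=bot.capture("wrist");c=np.array([.5355,.1394])
v=list(map(float,sys.argv[1:]))
for k,i,z in(("sock",0,.059),("pin",2,.0285),("notch",4,.0345)):
    if len(v)>i:
        w=won(p,v[i:i+2],z);d=w[:2]-c;print(k,w.round(4),np.hypot(*d).round(4),np.degrees(np.arctan2(d[1],d[0])).round(1))
s=bot.sense();print(s["ee_pos"],s["contact_force"])
E
python3 a.py 386 317 282 15 378 3
```

```text
sock [0.488  0.1265 0.059 ] 0.0492 -164.8
pin [0.5929 0.1947 0.0285] 0.0797 43.9
notch [0.606  0.1581 0.0345] 0.0729 14.9
[0.4762014  0.14867044 0.06617059] [-4.3551879   2.34672784  3.1129697 ]
```

Request:
play_rows(
  moves=[
    [0.1,2.3,0,0,0,0,0],
    [0.2,2.3,0,0,0,0,0],
    [0.3,2.3,0,0,0,0,0],
    [0.4,2.3,0,0,0,0,0],
    [0.5,2.2,0,0,0,0,0],
    [0.6,2.2,0,0,0,0,0],
    [0.7,2.2,0,0,0,0,0],
    [0.8,2.2,0,0,0,0,0],
    [0.9,2.1,0,0,0,0,0],
    [0,0,0,0,0,0,0],
  ],
)

```text
time: 6.9
ee_pos: [0.4852, 0.1303, 0.0661]
tcp_rot: [0.993, 0.121, -0.001, -0.0]
contact_force: [-2.8, 2.2, 1.0]
grip_width: -0.0002
```

```bash
python3 - <<'E'
from rig import bot
from h import *
p=bot.capture("wrist");im=p["pixels"][...,::-1];cv2.imwrite("pics/w4.png",im)
E
```

```text
(no output)
```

View pics/w4.png

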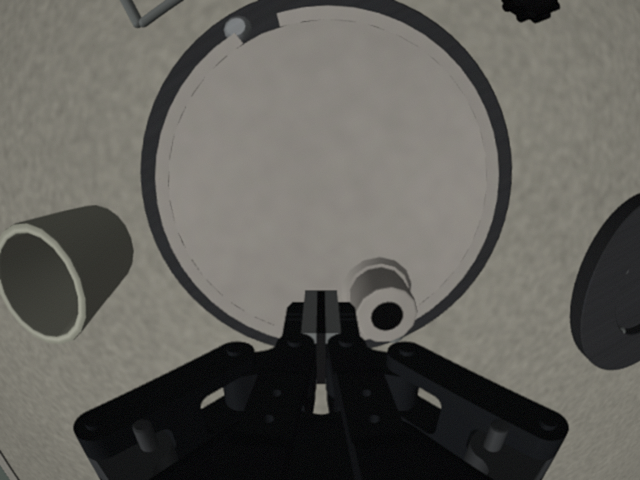

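```bash
python3 a.py 387 316 236 26 260 28; python3 - <<'E'
import cv2
im=cv2.imread("pics/w4.png")[0:100,190:320];cv2.imwrite("pics/w4c.png",cv2.resize(im,None,fx=6,fy=6,interpolation=cv2.INTER_CUBIC))
E
```

```text
sock [0.4978 0.1077 0.059 ] 0.0493 -140.0
pin [0.5938 0.1939 0.0285] 0.0798 43.1
notch [0.5933 0.1823 0.0345] 0.072 36.6
[0.48546041 0.1301515  0.0660807 ] [-3.12139353  2.23358487  0.57518365]
```

View pics/w4c.png

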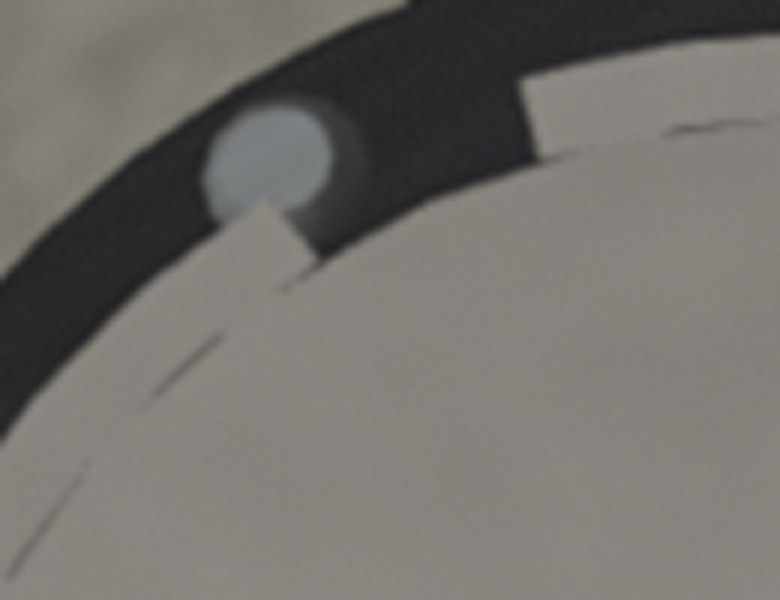

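```bash
cat > b.py <<'E'
import sys
from rig import bot
from h import *
p=bot.capture("wrist");c=np.array([.5355,.1394]);v=list(map(float,sys.argv[1:]))
A=[]
for i,z in((0,.0285),(2,.035),(4,.035)):
    d=won(p,v[i:i+2],z)[:2]-c;A.append(np.degrees(np.arctan2(d[1],d[0])));print(A[-1],np.hypot(*d))
print("notch",(A[1]+A[2])/2,"turn",A[0]-(A[1]+A[2])/2)
E
python3 b.py 234.7 26.3 233.8 33 276.7 13
```

```text
43.33878863555814 0.08009935715875031
44.32138666863698 0.07542659708664302
30.054293900279077 0.0755229114371612
notch 37.187840284458034 turn 6.150948351100105
```

Request:
play_rows(
  moves=[
    [0.8,1.7,0,0,0,0,0],
    [0.8,1.6,0,0,0,0,0],
    [0.8,1.6,0,0,0,0,0],
    [0,0,0,0,0,0,0],
  ],
)

```text
time: 7.45
ee_pos: [0.489, 0.1261, 0.0661]
tcp_rot: [0.993, 0.121, -0.0, 0.0]
contact_force: [-3.1, 1.6, 0.4]
grip_width: 0.0001
```

```bash
python3 - <<'E'
from rig import bot
from h import *
p=bot.capture("wrist");im=p["pixels"][...,::-1];cv2.imwrite("pics/w5.png",im)
cv2.imwrite("pics/w5c.png",cv2.resize(im[0:100,170:300],None,fx=6,fy=6,interpolation=cv2.INTER_CUBIC))
E
```

```text
(no output)
```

View pics/w5c.png

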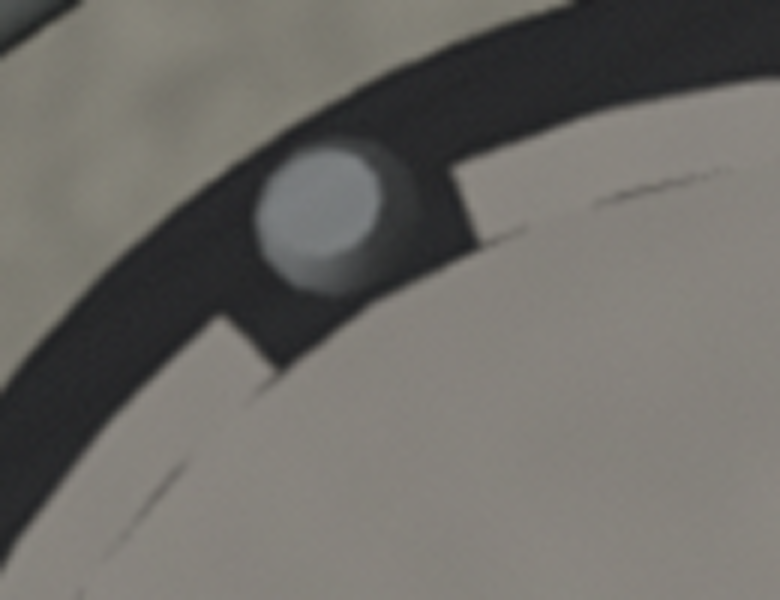

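```bash
python3 b.py 224.2 33.7 207 52.5 245.5 27.2
```

```text
43.23317364478395 0.07961825515843496
50.291146092943436 0.07492862526132459
36.19504384311446 0.07538107928905541
notch 43.24309496802895 turn -0.009921323244995506
```

Request:
play_rows(
  moves=[
    [-0.5,-2,0,0,0,0,0],
    [0,-5,0,0,0,0,0],
    [0,-6,-3,0,0,0,0],
    [0,0,-15,0,0,0,0],
    [0,0,-25,0,0,0,0],
    [9,3,-5,0,0,0,0],
    [20,4,0,0,0,0,0],
    [20,4,0,0,0,0,0],
    [0,0,0,0,0,0,0],
  ],
)

```text
time: 8.45
ee_pos: [0.5381, 0.14, 0.1141]
tcp_rot: [0.993, 0.121, 0.001, -0.0]
contact_force: [-0.4, 0.7, -0.4]
grip_width: -0.0001
```

```bash
python3 - <<'E'
from rig import bot
from h import *
s=bot.sense();print(s["ee_pos"],s["contact_force"],s["tcp_rot"])
p=bot.capture("wrist");im=p["pixels"][...,::-1];cv2.imwrite("pics/w6.png",im)
x=R.from_quat(s["tcp_rot"]).as_matrix()
d=np.array([.5355,.1394,s["ee_pos"][2]])-s["ee_pos"];print("tool shift mm",x.T@d*1000)
E
```

```text
[0.53811427 0.14002417 0.11413368] [-0.4127152   0.66625153 -0.42122105] [ 9.92702568e-01  1.20585216e-01  8.84003366e-04 -1.88787176e-04]
tool shift mm [-2.68766776 -0.01986966 -0.0048363 ]
```

View pics/w6.png

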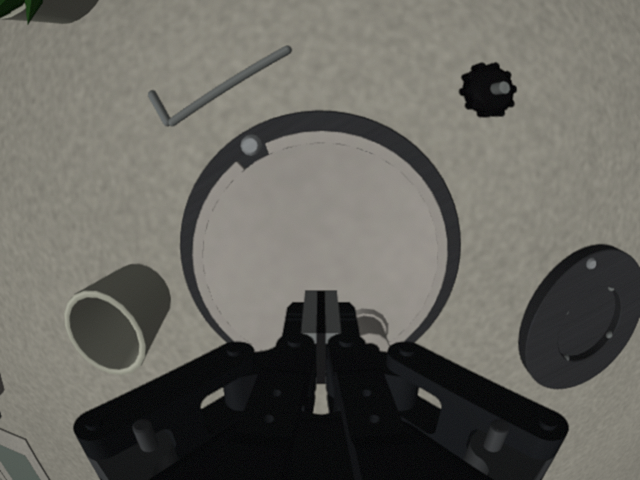

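Request:
play_rows(
  moves=[
    [-1,0,10,0,0,0,0],
    [-1.7,0,20,0,0,0,0],
    [0,0,12,0,0,0,0],
    [0,0,6,0,0,0,0],
    [0,0,3,0,0,0,0],
    [0,0,1.5,0,0,0,0],
    [0,0,1,0,0,0,0],
    [0,0,1,0,0,0,0],
    [0,0,0,0,0,0,0],
  ],
)

```text
time: 9.4
ee_pos: [0.5333, 0.1392, 0.0599]
tcp_rot: [0.993, 0.121, 0.0, -0.0]
contact_force: [-0.7, 1.1, 0.6]
grip_width: 0.0
```

Request:
play_rows(
  moves=[
    [0,0,1,0,0,0,0],
    [0,0,1,0,0,0,0],
    [0,0,0,0,0,0,0],
  ],
)

```text
time: 9.7
ee_pos: [0.5331, 0.1392, 0.0576]
tcp_rot: [0.993, 0.121, -0.0, 0.0]
contact_force: [-0.5, -0.3, -0.2]
grip_width: -0.0
```

Request:
play_rows(
  moves=[
    [0,0,1,0,0,0,0],
    [0,0,1,0,0,0,0],
    [0,0,0,0,0,0,0],
  ],
)

```text
time: 10.0
ee_pos: [0.5332, 0.1392, 0.0556]
tcp_rot: [0.993, 0.121, -0.0, -0.0]
contact_force: [1.1, -0.1, 0.6]
grip_width: -0.0
```

```bash
python3 - <<'E'
from rig import bot
from h import *
s=bot.sense();print(s["ee_pos"],s["contact_force"])
p=bot.capture("wrist");im=p["pixels"][...,::-1];cv2.imwrite("pics/w7.png",im)
p=bot.capture("side");cv2.imwrite("pics/s7.png",cv2.resize(p["pixels"][...,::-1][230:370,270:430],None,fx=4,fy=4,interpolation=cv2.INTER_CUBIC))
E
```

```text
[0.53316481 0.13920497 0.0555723 ] [ 1.09518142 -0.12245984  0.62741567]
```

View pics/w7.png

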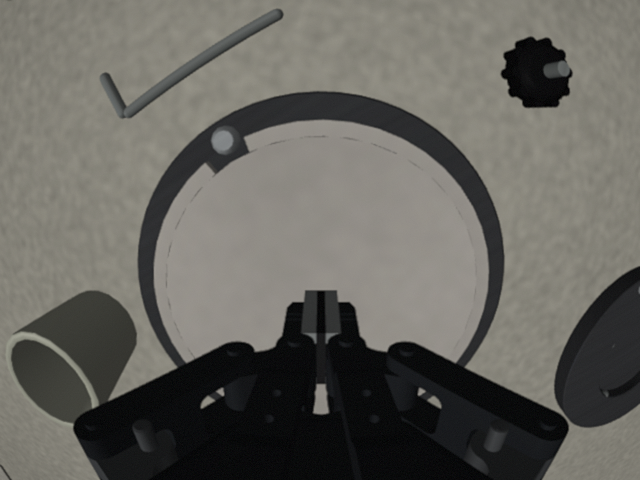

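View pics/s7.png

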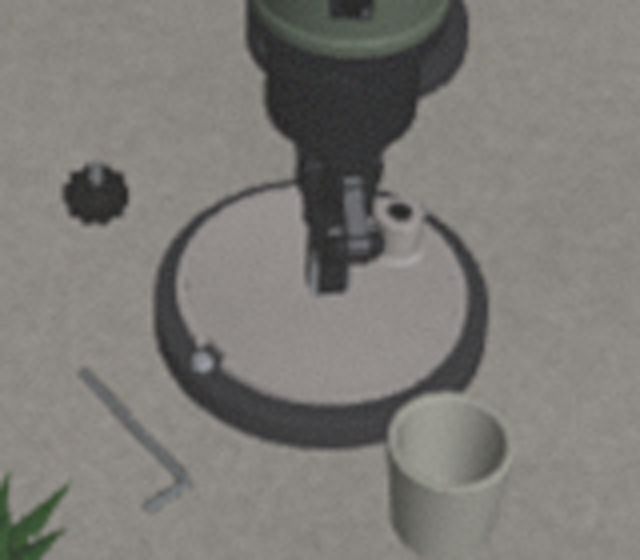

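Request:
play_rows(
  moves=[
    [0,0,1,0,0,0,0],
    [0,0,0,0,0,0,0],
  ],
)

```text
time: 10.3
ee_pos: [0.5332, 0.1391, 0.0546]
tcp_rot: [0.993, 0.121, -0.0, -0.0]
contact_force: [-0.1, -1.0, 0.0]
grip_width: -0.0001
```

Request:
play_rows(
  moves=[
    [0,0,1,0,0,0,0],
    [0,0,0,0,0,0,0],
  ],
)

```text
time: 10.5
ee_pos: [0.5333, 0.1392, 0.0541]
tcp_rot: [0.993, 0.121, 0.0, 0.0]
contact_force: [-2.6, -0.9, 10.5]
grip_width: -0.0001
```

Request:
play_rows(
  moves=[
    [0,0,1,0,0,0,0],
    [0,0,0,0,0,0,0],
  ],
)

```text
time: 10.7
ee_pos: [0.5333, 0.1392, 0.054]
tcp_rot: [0.993, 0.121, 0.0, 0.0]
contact_force: [-10.2, -2.3, 32.0]
grip_width: -0.0003
```

Request:
play_rows(
  moves=[
    [0,0,-2,0,0,0,0],
    [0,0,-10,0,0,0,0],
    [0,0,-40,0,0,0,0],
    [-20,0,-40,0,0,0,0],
    [-40,0,-40,0,0,0,0],
    [-40,0,-40,0,0,0,0],
    [0,0,-20,0,0,0,0],
    [0,0,0,0,0,0,0],
  ],
)

```text
time: 11.5
ee_pos: [0.4458, 0.1175, 0.2386]
tcp_rot: [0.993, 0.121, 0.003, -0.0]
contact_force: [-0.1, -0.4, -0.8]
grip_width: 0.0
```

```bash
python3 - <<'E'
from rig import bot
from h import *
s=bot.sense();print(s["ee_pos"],s["contact_force"])
p=bot.capture("wrist");im=p["pixels"][...,::-1];cv2.imwrite("pics/w8.png",im)
np.save("w8.npy",p,allow_pickle=True)
cv2.imwrite("pics/w8c.png",cv2.resize(im[10:200,220:410],None,fx=3.15,fy=3.15,interpolation=cv2.INTER_CUBIC))
p=bot.capture("side");cv2.imwrite("pics/s8.png",cv2.resize(p["pixels"][...,::-1][260:355,290:410],None,fx=6,fy=6,interpolation=cv2.INTER_CUBIC))
E
```

```text
[0.44583554 0.11747673 0.23860624] [-0.08716636 -0.41845593 -0.78498734]
```

View pics/w8c.png

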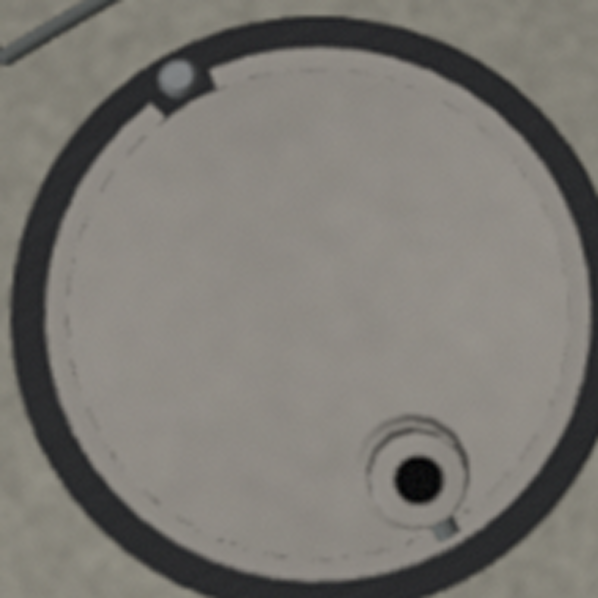

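View pics/s8.png

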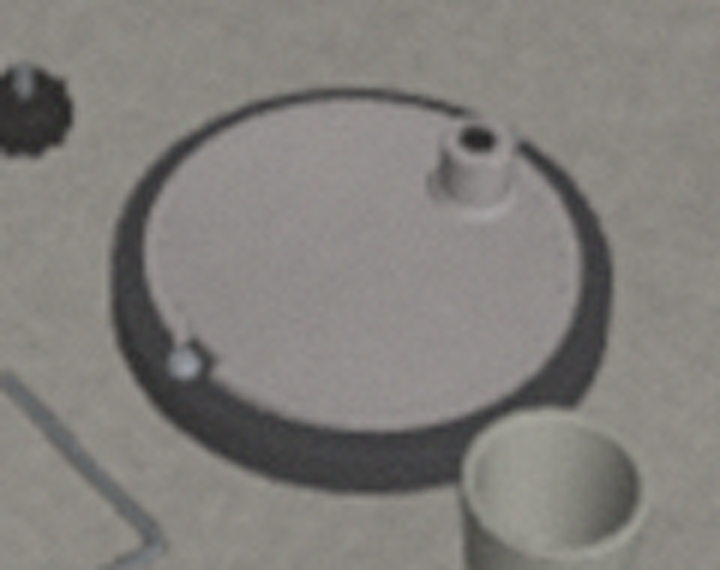

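```bash
python3 - <<'E'
from rig import bot
from h import *
S=bot.capture("side")
c=np.array([.5355,.1394])
def edges(im,P,z):  # predicted vs measured rim radius vs angle: sample gray along radial lines
    pass
g=cv2.imread("pics/side0.png",0).astype(float);h=cv2.cvtColor(S["pixels"],cv2.COLOR_RGB2GRAY).astype(float)
def run(g,P,pr,z,name):
    out=[]
    for a in range(0,360,15):
        rs=np.arange(.06,.087,.0005);X=[np.r_[c+r*np.array([np.cos(np.radians(a)),np.sin(np.radians(a))]),z] for r in rs]
        uv=np.array([pr(P,x) for x in X],np.float32)
        v=cv2.remap(g.astype(np.float32),uv[:,:1],uv[:,1:],cv2.INTER_CUBIC)[:,0]
        i=np.argmin(np.gradient(v));j=np.where(v[i-2 if i>1 else 0:]<90)[0]
        out.append((a,round(rs[i]*1000,1)))
    W=np.array([c*1000+r*np.array([np.cos(np.radians(a)),np.sin(np.radians(a))]) for a,r in out if 70<r<84])
    print(name,z,circ(W)[0].round(1),circ(W)[1].round(2),out)
run(g,S,proj,.035,"before");run(h,S,proj,.035,"now");run(h,S,proj,.029,"now")
p=np.load("w8.npy",allow_pickle=True).item();w=cv2.cvtColor(p["pixels"],cv2.COLOR_RGB2GRAY)
run(w,p,wproj,.035,"wrist");run(w,p,wproj,.029,"wrist")
E
```

```text
before 0.035 [534.1 142.4] 77.51 [(0, np.float64(68.5)), (15, np.float64(75.5)), (30, np.float64(76.5)), (45, np.float64(85.5)), (60, np.float64(80.0)), (75, np.float64(80.5)), (90, np.float64(81.0)), (105, np.float64(81.5)), (120, np.float64(82.0)), (135, np.float64(80.5)), (150, np.float64(79.5)), (165, np.float64(78.5)), (180, np.float64(78.0)), (195, np.float64(77.5)), (210, np.float64(77.5)), (225, np.float64(76.0)), (240, np.float64(73.5)), (255, np.float64(79.0)), (270, np.float64(68.0)), (285, np.float64(74.5)), (300, np.float64(74.0)), (315, np.float64(74.0)), (330, np.float64(75.0)), (345, np.float64(75.5))]
now 0.035 [533.8 146.1] 75.91 [(0, np.float64(75.0)), (15, np.float64(76.0)), (30, np.float64(77.5)), (45, np.float64(73.5)), (60, np.float64(83.5)), (75, np.float64(86.5)), (90, np.float64(86.0)), (105, np.float64(86.5)), (120, np.float64(84.5)), (135, np.float64(83.0)), (150, np.float64(81.5)), (165, np.float64(79.0)), (180, np.float64(76.0)), (195, np.float64(74.0)), (210, np.float64(74.5)), (225, np.float64(72.5)), (240, np.float64(61.0)), (255, np.float64(70.0)), (
[... 1321 characters left out ...]
 (315, np.float64(74.0)), (330, np.float64(74.0)), (345, np.float64(74.5))]
wrist 0.029 [535.4 140.2] 75.84 [(0, np.float64(76.5)), (15, np.float64(76.5)), (30, np.float64(77.0)), (45, np.float64(71.0)), (60, np.float64(77.0)), (75, np.float64(77.5)), (90, np.float64(77.0)), (105, np.float64(77.0)), (120, np.float64(77.0)), (135, np.float64(76.5)), (150, np.float64(76.5)), (165, np.float64(76.0)), (180, np.float64(76.0)), (195, np.float64(75.5)), (210, np.float64(75.5)), (225, np.float64(75.0)), (240, np.float64(75.0)), (255, np.float64(75.0)), (270, np.float64(75.0)), (285, np.float64(75.0)), (300, np.float64(75.5)), (315, np.float64(75.5)), (330, np.float64(75.5)), (345, np.float64(76.0))]
```

```bash
python3 - <<'E'
from rig import bot
print(bot.sense()["time"],bot.close_job())
E
```

```text
the job is handed in; nothing more can be done
11.65 None
```

The cover plate is turned onto the pin and pressed down, and by my checks it is fully home. I handed the job in at 11.65 s, with the arm clear of everything.

- **Turning:** I pushed the arm socket about 49° counter-clockwise with the closed fingertips. The last measurement put the notch within about 0.1° of the pin.
- **Pressing:** I pressed at the plate's centre until it met solid resistance. The fingertips stopped at about 29 mm above the desk, and going from 10 N to 32 N moved them only about 0.1 mm.
- **Height and level:** In the side camera the rim fits a plate about 6 mm lower than before, on both the near and far sides. In the wrist camera it fits a 152 mm disc at 29 mm.
- **Other things:** The move away was clean. In the last pictures I took, the things near the foot looked unmoved, but I did not measure them.

**What disagreed:**
- I saw no clear 5–15 N snap. The force readings at the end of each move on the way down were near zero, so the catches probably gave way between readings.
- At the final 32 N press there was also about 10 N sideways. I took it for friction and did not look into it.

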